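Knock the spice mill's chute clear, fit its lid and hold it at pulse

ROBOT

A 6-joint arm with a two-finger parallel gripper is mounted at the origin on the work surface. World frame = base frame: x ahead of the robot, y to its left, z up, the work surface at z = 0. Lengths are in m, angles in rad, forces in N, time in s.
With the tool pointing down it reaches from about 0.35 to 0.775 m from the base axis. Payload 7.3 kg.
Tool frame: the origin (TCP) lies midway between the tips of the shut fingers; the grasp point (between the pads) lies grasp_offset behind it (grasp_offset is the distance from the TCP to the grasp point, in m); z points along the fingers, y is the line along which they close (so a half turn about z gives the same grasp; the last joint's range is limited). The gripper opens to 92 mm and grips with 3 to 60 N. Pads are 19 mm wide; open, the fingers measure 130 mm over their backs; the gripper's body (75 mm by 190 mm) begins 47 mm behind the grasp point.
Start: joints at [1.173, 0.342, 1.524, -0, 1.275, -0.146], TCP at [0.131, 0.508, 0.227] pointing down, gripper open.
Joint ranges: [-2.53, 2.53], [-0.77, 2.02], [0.04, 2.7], [-1, 4.14], [0.28, 2.66], [-3.11, 3.11]. Speed limits (rad/s): [2.57, 2.57, 3.14, 3.14, 3.14, 3.14].

INTERFACE

Orientations are given as [roll, pitch, yaw] about the fixed x, y, z axes, in that order (R = Rz(yaw) Ry(pitch) Rx(roll)).
In Python, from cell import * gives the robot as it stands.
- The arm moves only by the tool step_arm, never from a script. Its argument "plan" is a list of rows, each a list of 5 numbers: the closure, from -1 (fully open) to 1 (shut), then the shift along the tool's x, y, z in m, then the turn about the tool's z in rad. In form: [[hand, x, y, z, twist], ...]. A call has 1 to 20 rows; each row is the pose to reach, as a shift and turn from the pose commanded when the call began, along the tool's axes at that moment; what a row does not reach only later rows make up. A row lasts 1/8 s, in which the tool goes at most 62.5 mm and 10.7 degrees, less where a joint would pass 70% of its speed; a pose out of reach is approached as far as the arm can. A call with a gripper value outside its range is refused whole. The fingers move at their own pace and stop on an object; "grip_force" is the grip in N (left out, the last holds). Time passes only in rows, so rows that repeat a pose let the fingers close. It gives the time, the measured TCP pose, the force, the opening and the grip force at its end, in the units of the state.
- observe(): the state, without advancing time (a new reading comes with each control period).
- read_camera(name): name is "side" or "top"; returns a dict with "img" (420x560x3 uint8, red, green, blue), "range_z" (420x560 float32, m along the optical axis (not along the pixel's ray), 0 where there is no reading), "fx", "fy", "cx", "cy" (pixels), "k1" (the pictures are not rectified: a ray, as slopes to the right and down, at radius r is drawn at 1 + k1 r^2 times it, then the intrinsics apply), "R" (3x3) and "t" (3): a world point X has camera coordinates R X + t. Camera axes: x right, y down, z forward; pixel columns grow to the right and rows downward; lengths in m; the calibration is good to about 2 mm. A picture is of the moment at which its call begins.
- hand_in(): hands the job in; it is judged then, once.
The state is a dict: "time": time; "qpos": joint angles; "qvel": joint speeds; "joint_efforts": joint torques, N m; "tool_pos": TCP position; "tool_rot": TCP orientation; "contact_force": force on the tool from outside, world axes, zero at the start; "torque": the same for the moment, N m; "opening": finger opening in m; "grip_force": force on a finger pad.
Only numpy, scipy, OpenCV 4.12 (cv2) and the standard library are available. Lean on these libraries where they do the work, as an engineer would, in place of code of your own. Each camera call takes 0.05 s, during which the arm holds its last target. There are 200 camera calls.

TASK

The spice mill on the bread table is loaded with nutmeg for the next dough. First swing the red knocker lever on its chute down all the way to its stop and let it spring fully back up, to knock the last batch out. Then set the lid squarely home in the mill's throat, pins in the slots, twist it clockwise (seen from above) to the yellow half-way pulse mark, not on to the click at the red lock mark, and finish still gripping it there against its spring; leave the catch cup under the chute and everything else where it stands.

Things in the scene. Friction and masses are not known exactly. Their poses are not given: they have to be found in the camera images.
- mill: Green spice mill, fixed, at a new place and yaw each time. Origin: on the table under the throat's axis; z up, -x its front (chute, catch cup), +y its lever side. Sizes in mm: foot plate 250 x 150 x 12 (x -165 to 85), motor housing 145 (x) x 135 (y) up to z 103, on it a round drum 124 in diameter, centred on the axis, from z 100 to its top at z 185.
- throat (a point): Centre of the round throat in the drum's top, on the mill's axis, level with the rim's top (185 mm above the table). The throat is 76 mm wide; its steel rim is 8 mm thick and has two slots for the lid's pins, at the mill's +x and -x sides. The nutmegs inside lie lower than the lid reaches.
- slot (a point): Front slot of the rim (at the mill's -x; its twin is opposite, at +x): 14 mm wide along the mill's y, cut out to 50 mm from the axis. This point: its middle, 44 mm from the axis, level with the rim's top. The pins drop through the slots and can then be turned clockwise (seen from above) under the rim; the other way a stop blocks them.
- white_mark (a point): White painted line, 5 mm wide, on the drum's top outside the lid, in front of the front slot (on the mill's -x, 56 mm from the axis): the lid's pins enter here. All three marks have twins opposite, 180 degrees round.
- yellow_mark (a point): Yellow painted line, the half-way pulse mark: 30 degrees (0.524 rad) clockwise, seen from above, from the white one, 56 mm from the axis. The lid's white line and grip bar must point at it at the end.
- red_mark (a point): Red painted line, the lock mark: 60 degrees clockwise, seen from above, from the white one. The lock clicks from about 50 degrees: do not go there.
- lid: The mill's lid, loose, about 150 g, right way up on the table. Origin: centre of its plug's underside; z up, x along grip bar and pins. In mm: black plug 72 in diameter, 26 tall, foot tapered to 60 over the lowest 8; black disc 96 in diameter, z 26 to 32; orange grip bar 66 (x) x 14 (y), z 32 to 59. White lines at the bar's ends. Home, its origin is 159 above the table.
- grip (a point): Point on the lid's axis, 50 mm above its origin, inside the grip bar: a place to take it, fingers on the bar's two long flat sides.
- pin (a point): Outer end of one of the lid's two round steel pins, 9 mm in diameter, which stick out of the plug along +x and -x, 12 mm above the lid's origin, ends 46 mm from its axis. In the slots they have about 3.5 degrees of play each way, under the rim 1.5 mm up and down; the plug has 2 mm of play all round.
- pulse_ring (a joint): Sprung ring hidden under the rim, turned by the lid's pins: 0 at rest, grows clockwise seen from above, rad. It reads the lid's turn from the white mark less about 0.085 (0.44 at the yellow mark). It pushes back with 0.09 N m at first, 0.2 at the yellow mark, and turns the lid back if let go. From a lid turn of about 0.74 a lock spring suddenly adds 0.5 N m; the lock clicks at a reading of 0.80.
- knocker (a joint): Knocker lever of the chute, swinging down and up: 0 at rest (arm slanting up by 0.25 rad, out to the mill's +y), grows as its outer end is pushed down, stop at 0.60, rad. Its spring lifts it back to 0 by itself. Pushing at the paddle takes about 3 N at first and 7 N at the stop.
- lever_hinge (a point): The lever's hinge, level and along the mill's x axis, at the chute's side: mill x -75, y 28, z 116 mm.
- paddle (a point): Middle of the top face of the lever's red paddle, 105 mm out from the hinge; the paddle is 34 (mill x) x 36 x 9 mm thick. At rest it is at mill x -75, y 129, z 146 mm; at the stop z is 84 and y 128.
- chute_mouth (a point): Mouth of the steel chute, over the catch cup, 92 mm above the table. The chute is about 40 mm in diameter and runs forward from the drum at a height of about 117 mm.
- catch_cup: Steel cup, 72 in diameter, 70 tall, standing loose on the mill's foot plate under the chute's mouth; origin at the centre of its underside. Leave it.
- nutmeg_bowl: White bowl of whole nutmegs, 120 in diameter, 45 tall, on the table; origin under its centre. It and the lid may have changed places. Leave it.
- tumbler: Turquoise tumbler, 72 in diameter, 115 tall, behind the mill; origin under its centre. Leave it.
- anise_jar: Amber jar with red cap, 64 in diameter, 105 tall; origin under its centre. Leave it.
- clove_jar: Clear jar with white cap, 60 in diameter, 95 tall; origin under its centre. Leave it.
- red_bowl: Red plastic bowl, 124 in diameter, 50 tall; origin under its centre. Leave it.
There are look-alikes about, which are no part of the job. Leave any blue or purple look-alike of the lid alone. What is shaped like the catch_cup but turquoise is not meant.

How it is judged:
On the way, in this order (a step that is already met when the one before it is completed fails the run):
1. the knocker lever has been swung down to its stop (value of joint knocker above 0.54 rad), for 0.02 s.
2. the lever has sprung back up to rest (value of joint knocker below 0.06 rad and contact force between the fingers and mill below 0.1 N), for 0.1 s.
3. the lid is home in the throat with its pins in the slots (z of lid in the frame of throat below -0.0225 m and horizontal distance between lid and throat below 0.004 m and angle between lid's own z axis and vertical below 0.06 rad), for 0.05 s.
At the end, for the whole second after the job is handed in: The lid sits home and level in the throat (within 3.5 mm of fully down, 4 mm of centre), turned clockwise to within 8 degrees of the yellow mark and still, held there by the gripper against the ring's spring; the lever is back at rest and the catch cup stands under the chute (all of step 3 and angle between the x axis of lid and the x axis of mill, either way round between 0.38 and 0.67 rad and value of joint pulse_ring between 0.26 and 0.64 rad and angular speed of lid below 0.15 rad/s and contact force between the fingers and lid above 2 N and contact force between lid and mill above 0.5 N and value of joint knocker below 0.06 rad and distance of catch_cup from where it was at the start of the episode below 0.02 m and angle between catch_cup's own z axis and vertical below 0.1 rad); the arm keeps its last pose, push and grip.
It fails at once if the lid is turned on until the lock clicks (value of joint pulse_ring above 0.8 rad).
It fails at once if the catch cup or something else on the table is knocked away (distance of any of catch_cup, nutmeg_bowl, tumbler, anise_jar, clove_jar, red_bowl from where it was at the start of the episode above 0.02 m).
It also fails if it takes over 58 s, if anything falls off the work surface, if the arm or the gripper's body presses on something with over 40 N, if the wrist force passes 120 N, or if a joint passes its speed limit or range.

## Working session

There is one attempt and no reset: what is moved stays moved. The work goes in short steps, Python scripts to look and compute and a tool call to move; the robot and the scene stay as the last step left them, time stands still between calls to the robot, and variables do not carry over. Pictures are saved under pics/ and viewed, at most 10 in all, crops included, and the job is handed in when it is done.

Besides the shell and the picture viewer there is one more tool, called after "Call:" in YAML: its name, and indented under it one key for each argument. step_arm: Moves the arm, as the interface text tells. Its arguments: {"type":"object","properties":{"plan":{"type":"array","items":{"type":"array","items":{"type":"number"}}},"grip_force":{"type":"number"}},"required":["plan"]}

```bash
mkdir -p pics; cat > h.py <<'E'
from cell import *
import numpy as np, cv2
def save(n,name): cv2.imwrite('pics/'+name+'.png',n[:,:,::-1])
def ray(c,u,v):
    x,y=(u-c['cx'])/c['fx'],(v-c['cy'])/c['fy']
    a,b=x,y
    for _ in range(20):
        s=1+c['k1']*(a*a+b*b); a,b=x/s,y/s
    R=np.array(c['R']);t=np.array(c['t'])
    return -R.T@t, R.T@np.array([a,b,1.])
def onplane(c,u,v,z):
    o,d=ray(c,u,v); return o+d*(z-o[2])/d[2]
def depthpt(c,u,v):
    o,d=ray(c,u,v); return o+d*c['range_z'][int(v),int(u)]
def proj(c,X):
    p=np.array(c['R'])@np.array(X)+np.array(c['t']); a,b=p[:2]/p[2]; s=1+c['k1']*(a*a+b*b)
    return a*s*c['fx']+c['cx'], b*s*c['fy']+c['cy']
E
python3 - <<'E'
from h import *
import pickle
cs={n:read_camera(n) for n in('top','side')}
pickle.dump(cs,open('c0.pkl','wb'))
for n in cs: save(cs[n]['img'],n+'0'); print(n,cs[n]['fx'],-np.array(cs[n]['R']).T@cs[n]['t'])
print(observe())
E
```

```text
top 481.6836171939835 [0.45835563 0.02195986 1.38499311]
side 400.88865145796694 [-0.08727387 -0.51378183  0.95314093]
{'time': 0.1, 'qpos': array([ 1.17300748e+00,  3.42636384e-01,  1.52489696e+00,  1.03133484e-05,
        1.27542883e+00, -1.45994178e-01]), 'qvel': array([ 0.00038402, -0.00169801, -0.00091617, -0.00103564, -0.00041842,
        0.00082414]), 'joint_efforts': array([ 2.24679730e-03, -4.32003629e+01, -2.44696283e+01,  7.18253315e-02,
        5.26667212e-02, -7.54856751e-05]), 'tool_pos': array([0.13063099, 0.50811615, 0.22613168]), 'tool_rot': array([-3.14023913e+00, -2.08990661e-04,  2.88979483e+00]), 'contact_force': array([ 0.81588912, -0.24383686,  0.10478222]), 'torque': array([ 0.03408177,  0.02585604, -0.00016583]), 'grip_force': 0.0, 'opening': 0.09180509712224277}
```

View pics/top0.png

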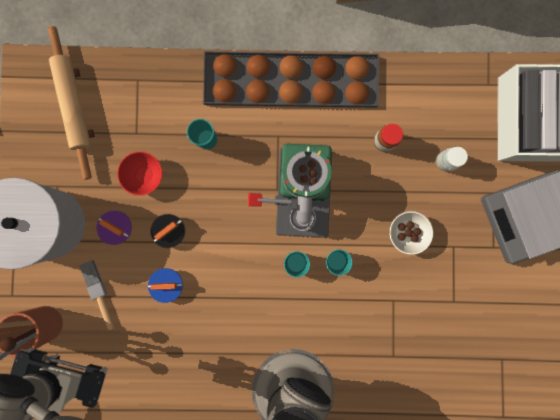

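View pics/side0.png

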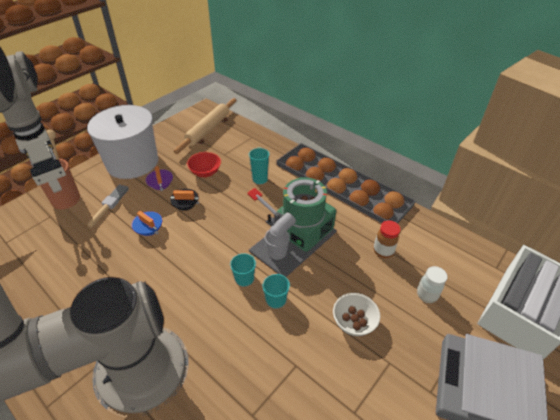

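The top view shows three candidates for the lid: a black disc at (168,231), blue at (166,286) and purple at (114,228). All have orange bars, and black matches the description. The mill's throat is at about (306,172), the chute and steel cup are near (303,215), and the red paddle is at (255,200). Turquoise cups at (297,264) and (339,262) are decoys. Next I'll take the measurements and one close crop.

```bash
cat >> h.py <<'E'
def blob(c,mask,u0,u1,v0,v1):
    m=np.zeros(mask.shape,np.uint8); m[v0:v1,u0:u1]=mask[v0:v1,u0:u1]
    v,u=np.nonzero(m); return u,v
def bar(c,u0,u1,v0,v1,z):
    h=cv2.cvtColor(c['img'],cv2.COLOR_RGB2HSV)
    m=(h[...,0]<=18)&(h[...,1]>170)&(h[...,2]>150)
    u,v=blob(c,m,u0,u1,v0,v1)
    P=np.array([onplane(c,a,b,z)[:2] for a,b in zip(u,v)],np.float32)
    r=cv2.minAreaRect(P*1000); d=np.linalg.svd(P-P.mean(0),full_matrices=False)[2][0]
    return len(u),P.mean(0),np.arctan2(d[1],d[0]),r
E
python3 - <<'E'
from h import *
import pickle
cs=pickle.load(open('c0.pkl','rb'));c=cs['top'];im=c['img']
print('bar',bar(c,150,190,212,252,.059))
# disc
g=im.astype(int).max(2)<45
u,v=blob(c,g,145,192,208,255)
ct=max(cv2.findContours(np.uint8(cv2.inRange(np.indices(g.shape)[1],145,192)//255&cv2.inRange(np.indices(g.shape)[0],208,255)//255)*np.uint8(g),0,1)[0],key=cv2.contourArea)
P=np.float32([onplane(c,*p[0],.032)[:2]*1000 for p in ct]);print('disc',cv2.minEnclosingCircle(P))
print('disc cam-depth', depthpt(c,168,231))
h=cv2.cvtColor(im,cv2.COLOR_RGB2HSV)
m=((h[...,0]<6)|(h[...,0]>174))&(h[...,1]>180)&(h[...,2]>120)
u,v=blob(c,m,240,265,188,212);print('paddle',len(u),onplane(c,u.mean(),v.mean(),.146),depthpt(c,u.mean(),v.mean()))
# rim: points by depth at z 0.18-0.19
H=[]
for v in range(140,245):
  for u in range(265,345):
    p=depthpt(c,u,v); H.append([u,v,*p])
H=np.array(H); t=H[(H[:,4]>.178)&(H[:,4]<.195)]
P=np.float32(t[:,2:4]*1000); print('drum',len(t),cv2.minEnclosingCircle(P),P.mean(0),np.median(t[:,4]))
b=H[(H[:,4]>.005)&(H[:,4]<.02)]; print('foot',len(b),cv2.minAreaRect(np.float32(b[:,2:4]*1000)))
ym=(h[...,0]>22)&(h[...,0]<35)&(h[...,1]>150)&(h[...,2]>130)
for nm,mm in(('y',ym),('r',m),('w',(h[...,1]<40)&(h[...,2]>190))):
  n,l,s,ce=cv2.connectedComponentsWithStats(np.uint8(mm))
  for i in range(1,n):
    x,y=ce[i]
    if 270<x<340 and 140<y<245: print(nm,s[i,4],ce[i],onplane(c,x,y,.186))
save(cv2.resize(np.hstack([im[140:260,250:350],im[200:320,100:200]]),None,fx=4,fy=4,interpolation=cv2.INTER_CUBIC),'crop1')
E
```

```text
bar (112, array([0.4480474, 0.358491 ], dtype=float32), np.float32(2.2424574), ((447.749755859375, 358.92645263671875), (13.202613830566406, 63.926734924316406), 38.07490539550781))
disc ((441.845703125, 353.92205810546875), 44.514888763427734)
disc cam-depth [0.44615645 0.35120443 0.05497868]
paddle 141 [0.53151213 0.1107394  0.146     ] [0.53159674 0.11084208 0.14456698]
drum 1120 ((601.3097534179688, -23.401193618774414), 61.812294006347656) [600.9281   -23.442186] 0.18392601223923477
foot 1343 ((563.6485595703125, -23.756301879882812), (299.3831481933594, 225.51515197753906), 0.9477912187576294)
y 1 [319. 151.] [ 0.65256939 -0.05325684  0.186     ]
r 1 [328. 160.] [ 0.63025686 -0.0760223   0.186     ]
w 6 [307.66666667 148.5       ] [ 0.6584687  -0.02482403  0.186     ]
w 6 [305.5 193. ] [ 0.54677245 -0.02086415  0.186     ]
```

View pics/crop1.png

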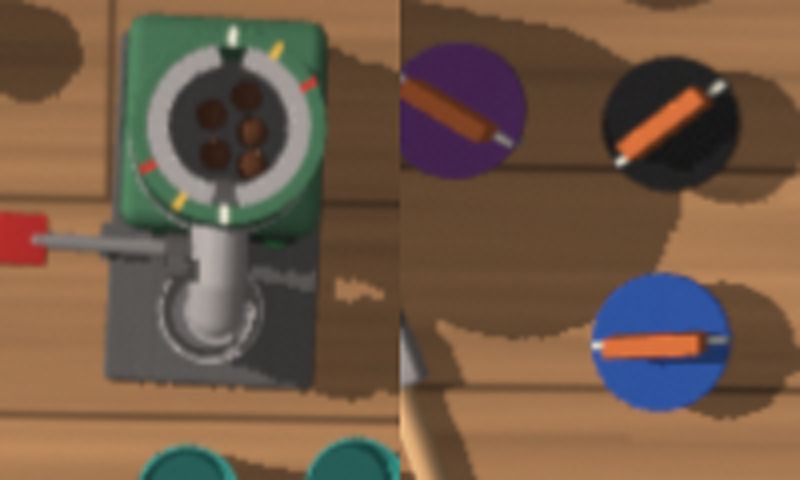

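The crop confirms the black lid, at about (168,231), with an orange bar at ~128° world and white end lines. The mill's white marks are at (307.7,148.5) and (305.5,193), with yellow and red clockwise of them, so the mill yaw is about -0.04 and the axis about (0.602,-0.023). First I'll move above the paddle with the fingers shut.

```bash
cat >> h.py <<'E'
def to(x,y,z,yaw,cmd=None):
    s=observe(); p=np.array(s['tool_pos']) if cmd is None else np.array(cmd[:3]); w=s['tool_rot'][2] if cmd is None else cmd[3]
    d=np.array([x,y,z])-p; c_,s_=np.cos(w),np.sin(w)
    tw=-((yaw-w+np.pi)%(2*np.pi)-np.pi)
    return np.round([d[0]*c_+d[1]*s_, d[0]*s_-d[1]*c_, -d[2], tw],4)
E
python3 - <<'E'
from h import *
import pickle
c=pickle.load(open('c0.pkl','rb'))['top']
print(grasp_offset, onplane(c,167.75,231,.032))
print(to(.5315,.110,.19,np.pi/2,[.131,.508,.227,2.8898]))
E
```

```text
0.0188 [0.44593652 0.35758753 0.032     ]
[-0.487  -0.2857  0.037   1.319 ]
```

Call:
step_arm:
  plan:
    - [1, -0.487, -0.286, 0, 1.319]
    - [1, -0.487, -0.286, 0, 1.319]
    - [1, -0.487, -0.286, 0, 1.319]
    - [1, -0.487, -0.286, 0, 1.319]
    - [1, -0.487, -0.286, 0, 1.319]
    - [1, -0.487, -0.286, 0, 1.319]
    - [1, -0.487, -0.286, 0, 1.319]
    - [1, -0.487, -0.286, 0, 1.319]
    - [1, -0.487, -0.286, 0, 1.319]
    - [1, -0.487, -0.286, 0, 1.319]
    - [1, -0.487, -0.286, 0.037, 1.319]
    - [1, -0.487, -0.286, 0.037, 1.319]
    - [1, -0.487, -0.286, 0.037, 1.319]
    - [1, -0.487, -0.286, 0.037, 1.319]
    - [1, -0.487, -0.286, 0.037, 1.319]
  grip_force: 20

```text
time: 1.98
tool_pos: [0.5315, 0.1105, 0.1907]
tool_rot: [3.14, -0.0, 1.571]
contact_force: [-0.0, -0.7, -0.3]
opening: 0.0006
grip_force: 0.0
```

Call:
step_arm:
  plan:
    - [1, 0, 0, 0.03, 0]
    - [1, 0, 0, 0.04, 0]
    - [1, 0, 0, 0.05, 0]
    - [1, 0, 0, 0.06, 0]
    - [1, 0, 0, 0.07, 0]
    - [1, 0, 0, 0.08, 0]
    - [1, 0, 0, 0.09, 0]
    - [1, 0, 0, 0.097, 0]
    - [1, 0, 0, 0.1, 0]
    - [1, 0, 0, 0.1, 0]

```text
time: 3.22
tool_pos: [0.5316, 0.1095, 0.0897]
tool_rot: [3.141, 0.001, 1.571]
contact_force: [-0.0, -0.8, 6.8]
opening: 0.0001
grip_force: 3.1
```

Call:
step_arm:
  plan:
    - [1, 0, 0, 0.003, 0]
    - [1, 0, 0, 0.005, 0]
    - [1, 0, 0, 0.006, 0]
    - [1, 0, 0, 0.006, 0]

```text
time: 3.72
tool_pos: [0.532, 0.1093, 0.0857]
tool_rot: [3.139, 0.001, 1.571]
contact_force: [-5.2, -0.8, 19.9]
opening: 0.0004
grip_force: 9.0
```

Force has jumped to 20 N, so the lever is on its stop. Now lift off straight up and look.

Call:
step_arm:
  plan:
    - [1, 0, 0, -0.02, 0]
    - [1, 0, 0, -0.04, 0]
    - [1, 0, 0, -0.06, 0]
    - [1, 0, 0, -0.09, 0]
    - [1, 0, 0, -0.14, 0]
    - [1, 0, 0, -0.16, 0]
    - [1, 0, 0, -0.16, 0]
    - [1, 0, 0, -0.16, 0]

```text
time: 4.72
tool_pos: [0.5304, 0.1099, 0.2419]
tool_rot: [-3.139, 0.001, 1.571]
contact_force: [0.3, 0.4, -0.0]
opening: 0.0004
grip_force: 0.0
```

```bash
python3 - <<'E'
from h import *
c=read_camera('side'); im=c['img']; h=cv2.cvtColor(im,cv2.COLOR_RGB2HSV)
m=((h[...,0]<6)|(h[...,0]>174))&(h[...,1]>180)&(h[...,2]>120)
u,v=blob(c,m,235,285,180,215)
import pickle
c0=pickle.load(open('c0.pkl','rb'))['side'];h=cv2.cvtColor(c0['img'],cv2.COLOR_RGB2HSV)
m=((h[...,0]<6)|(h[...,0]>174))&(h[...,1]>180)&(h[...,2]>120)
u0,v0=blob(c0,m,235,285,180,215)
print(len(u),u.mean(),v.mean(),'start',len(u0),u0.mean(),v0.mean())
s=observe();print(s['time'],s['tool_pos'],s['tool_rot'],s['contact_force'])
print(bar(c,160,210,175,220,.059), bar(c0,160,210,175,220,.059))
print(to(.447,.358,.13,2.24))
E
```

```text
36 253.0 193.52777777777777 start 55 253.54545454545453 193.56363636363636
4.775 [0.53039119 0.10990175 0.24181072] [-3.13825121e+00  4.13597904e-04  1.57067026e+00] [-0.1665323  -0.47391801 -1.10549614]
(29, array([0.44333318, 0.34997252], dtype=float32), np.float32(2.3276107), ((442.3274230957031, 355.1020812988281), (14.602142333984375, 59.844886779785156), 41.11037063598633)) (27, array([0.44363007, 0.35344693], dtype=float32), np.float32(-0.8227357), ((443.865966796875, 357.0318298339844), (9.769949913024902, 60.73350524902344), 41.087791442871094))
[ 0.2481 -0.0834  0.1118 -0.6693]
```

The paddle is back at its rest pixel. Next, go over the lid with the gripper open.

Call:
step_arm:
  plan:
    - [-1, 0.248, -0.083, 0, -0.67]
    - [-1, 0.248, -0.083, 0, -0.67]
    - [-1, 0.248, -0.083, 0, -0.67]
    - [-1, 0.248, -0.083, 0, -0.67]
    - [-1, 0.248, -0.083, 0.05, -0.67]
    - [-1, 0.248, -0.083, 0.11, -0.67]
    - [-1, 0.248, -0.083, 0.11, -0.67]
    - [-1, 0.248, -0.083, 0.11, -0.67]
    - [-1, 0.248, -0.083, 0.11, -0.67]

```text
time: 5.9
tool_pos: [0.4497, 0.3586, 0.1363]
tool_rot: [3.137, 0.001, 2.24]
contact_force: [0.1, 0.5, -1.0]
opening: 0.086
grip_force: 0.0
```

```bash
python3 - <<'E'
from h import *
c=read_camera('side'); t=read_camera('top')
save(cv2.resize(np.hstack([c['img'][110:250,110:250],t['img'][160:300,100:240]]),None,fx=2.8,fy=2.8,interpolation=cv2.INTER_CUBIC),'lid1')
s=observe();print(s['time'],s['tool_pos'],s['tool_rot'],s['opening'])
for k in(('grip',[.4465,.358,.05]),):print(proj(c,k[1]),proj(t,k[1]))
print(to(.4465,.358,.037,2.24))
E
```

```text
6.0 [0.44925532 0.3584575  0.13579797] [3.13786939e+00 4.11100974e-04 2.24025776e+00] 0.09048251448651157
(np.float64(183.9656266281708), np.float64(193.4564675321321)) (np.float64(165.97545783886628), np.float64(230.8320927839108))
[ 0.0014 -0.0024  0.0988  0.0003]
```

View pics/lid1.png

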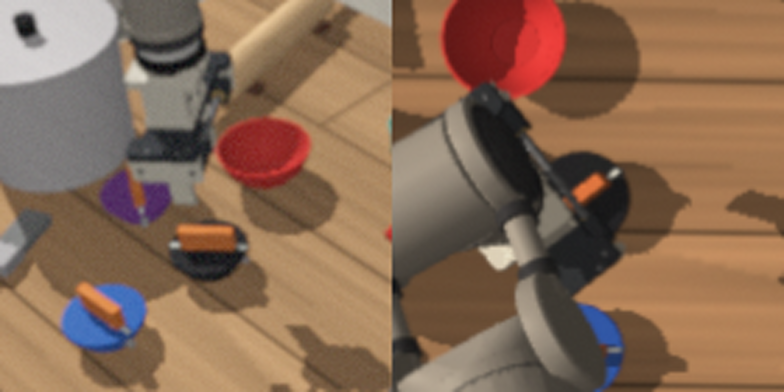

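The side crop shows the black lid with its bar centre at about (184,195). The prediction was (184,194), so the estimate holds. Descend and grip.

Call:
step_arm:
  plan:
    - [-1, 0.001, -0.002, 0.03, 0]
    - [-1, 0.001, -0.002, 0.06, 0]
    - [-1, 0.001, -0.002, 0.08, 0]
    - [-1, 0.001, -0.002, 0.095, 0]
    - [-1, 0.001, -0.002, 0.097, 0]
    - [-1, 0.001, -0.002, 0.097, 0]
    - [1, 0.001, -0.002, 0.097, 0]
    - [1, 0.001, -0.002, 0.097, 0]
    - [1, 0.001, -0.002, 0.097, 0]
    - [1, 0.001, -0.002, 0.097, 0]
    - [1, 0.001, -0.002, 0.097, 0]
    - [1, 0.001, -0.002, 0.097, 0]
  grip_force: 30

```text
time: 7.5
tool_pos: [0.4459, 0.3577, 0.0367]
tool_rot: [-3.142, -0.0, 2.241]
contact_force: [-0.8, -0.2, -0.7]
opening: 0.0367
grip_force: 0.0
```

Call:
step_arm:
  plan:
    - [1, 0, 0, 0, 0]
    - [1, 0, 0, 0, 0]
    - [1, 0, 0, 0, 0]
    - [1, 0, 0, 0, 0]
    - [1, 0, 0, 0, 0]

```text
time: 8.12
tool_pos: [0.446, 0.3577, 0.0367]
tool_rot: [3.142, -0.0, 2.241]
contact_force: [-0.0, 0.7, -1.5]
opening: 0.0136
grip_force: 30.0
```

```bash
python3 - <<'E'
from h import *
print(to(.602,-.023,.265,3.10))
E
```

```text
[-0.3953 -0.1142 -0.2283 -0.8592]
```

Call:
step_arm:
  plan:
    - [1, 0, 0, -0.04, 0]
    - [1, 0, 0, -0.1, 0]
    - [1, 0, 0, -0.16, 0]
    - [1, 0, 0, -0.228, 0]
    - [1, -0.04, -0.012, -0.228, -0.1]
    - [1, -0.08, -0.024, -0.228, -0.2]
    - [1, -0.13, -0.038, -0.228, -0.3]
    - [1, -0.18, -0.052, -0.228, -0.4]
    - [1, -0.23, -0.066, -0.228, -0.5]
    - [1, -0.28, -0.08, -0.228, -0.6]
    - [1, -0.33, -0.095, -0.228, -0.7]
    - [1, -0.37, -0.107, -0.228, -0.8]
    - [1, -0.395, -0.114, -0.228, -0.859]
    - [1, -0.395, -0.114, -0.228, -0.859]
    - [1, -0.395, -0.114, -0.228, -0.859]
    - [1, -0.395, -0.114, -0.228, -0.859]

```text
time: 10.12
tool_pos: [0.6016, -0.0216, 0.2648]
tool_rot: [3.141, -0.0, 3.101]
contact_force: [0.0, 0.3, -1.5]
opening: 0.0136
grip_force: 30.0
```

```bash
python3 - <<'E'
from h import *
c=read_camera('side'); t=read_camera('top')
import pickle; pickle.dump({'side':c,'top':t},open('c1.pkl','wb'))
a=cv2.resize(c['img'][140:270,235:365],(390,390),interpolation=cv2.INTER_CUBIC);b=cv2.resize(t['img'][120:250,240:370],(390,390),interpolation=cv2.INTER_CUBIC)
save(np.hstack([a,b]),'hover')
s=observe();print(s['time'],s['tool_pos'],s['tool_rot'],s['opening'],s['grip_force'])
E
```

```text
10.225 [ 0.60168823 -0.02174227  0.26490197] [3.14143163e+00 1.10706189e-04 3.10090453e+00] 0.01379500179288368 29.99863564968109
```

View pics/hover.png

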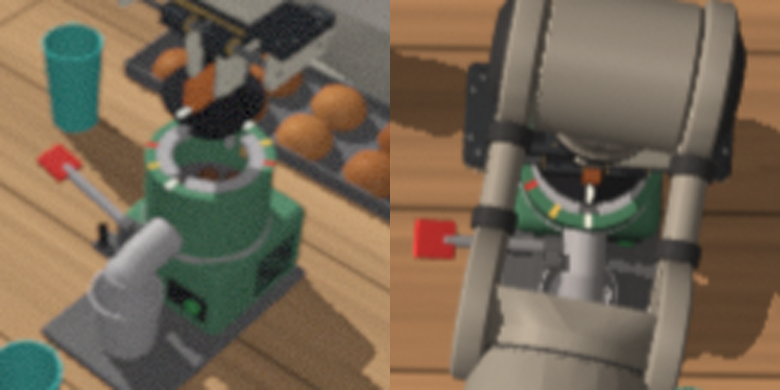

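The hover view shows the lid over the throat. In the top half, the lid's white line at (589,193) lines up with the front white mark at (588,218). I'll do a quick numeric check of the offset along the bar.

```bash
python3 - <<'E'
from h import *
import pickle
c=pickle.load(open('c1.pkl','rb'))['top'];g=c['img']
for u in (300,312,303,310): print(u,[(v,*g[v,u]) for v in range(178,192)])
z=.261; A=[]
for r in (.046,.048,.050): print(r,proj(c,[.6017-r,-.0217,z]))
# white line of lid & mark
h=cv2.cvtColor(g,cv2.COLOR_RGB2HSV); m=np.uint8((h[...,1]<60)&(h[...,2]>150))
n,l,s,ce=cv2.connectedComponentsWithStats(m[175:200,298:316])
for i in range(1,n): x,y=ce[i]+[298,175]; print(s[i],x,y,onplane(c,x,y,.262),onplane(c,x,y,.186))
# disc front edge: dark/grey boundary
E=[]
for u in range(292,322):
    col=g[175:192,u].astype(int).max(1); k=np.nonzero(col<50)[0]
    if len(k): E.append([*onplane(c,u,175+k.max()+.5,.258)[:2]])
E=np.array(E); print(np.round(E*1000,1).tolist())
E
```

```text
300 [(178, np.uint8(30), np.uint8(30), np.uint8(30)), (179, np.uint8(36), np.uint8(35), np.uint8(35)), (180, np.uint8(36), np.uint8(35), np.uint8(35)), (181, np.uint8(36), np.uint8(34), np.uint8(36)), (182, np.uint8(37), np.uint8(36), np.uint8(37)), (183, np.uint8(35), np.uint8(34), np.uint8(36)), (184, np.uint8(36), np.uint8(34), np.uint8(36)), (185, np.uint8(44), np.uint8(43), np.uint8(43)), (186, np.uint8(85), np.uint8(83), np.uint8(82)), (187, np.uint8(139), np.uint8(133), np.uint8(130)), (188, np.uint8(165), np.uint8(159), np.uint8(157)), (189, np.uint8(164), np.uint8(159), np.uint8(155)), (190, np.uint8(140), np.uint8(145), np.uint8(135)), (191, np.uint8(85), np.uint8(120), np.uint8(94))]
312 [(178, np.uint8(40), np.uint8(36), np.uint8(31)), (179, np.uint8(26), np.uint8(25), np.uint8(24)), (180, np.uint8(25), np.uint8(25), np.uint8(25)), (181, np.uint8(26), np.uint8(25), np.uint8(24)), (182, np.uint8(25), np.uint8(24), np.uint8(23)), (183, np.uint8(25), np.uint8(24), np.uint8(25)), (184, np.uint8(25), np.uint8(24), np.uint8(25)), (185, np.uint8(24), np.uint8(25), np.uint8(25)),
[... 2221 characters left out ...]
55769292 -0.03827054  0.186     ]
[ 7 16  3  5 13] 305.84615384615387 193.0 [ 0.54117961 -0.0189582   0.262     ] [ 0.54678483 -0.02172738  0.186     ]
[ 0 22  8  3 21] 301.14285714285717 198.14285714285714 [ 0.52898527 -0.00813191  0.262     ] [ 0.53376522 -0.01016841  0.186     ]
[[572.8, 13.8], [570.4, 11.4], [568.1, 9.0], [565.8, 6.7], [563.5, 4.3], [563.5, 1.9], [561.2, -0.4], [561.2, -2.8], [558.9, -5.2], [558.9, -7.5], [559.0, -9.9], [556.7, -12.2], [563.8, -14.5], [554.5, -24.0], [556.9, -26.3], [556.9, -28.6], [556.9, -31.0], [557.0, -33.3], [559.3, -35.7], [559.4, -38.0], [559.4, -40.3], [561.8, -42.7], [561.8, -45.0], [564.2, -47.3], [566.6, -49.6], [566.6, -52.0], [569.0, -54.3]]
```

Call:
step_arm:
  plan:
    - [1, 0, -0.001, 0.015, 0]
    - [1, 0, -0.001, 0.03, 0]
    - [1, 0, -0.001, 0.036, 0]
    - [1, 0, -0.001, 0.042, 0]
    - [1, 0, -0.001, 0.046, 0]
    - [1, 0, -0.001, 0.049, 0]
    - [1, 0, -0.001, 0.052, 0]
    - [1, 0, -0.001, 0.055, 0]
    - [1, 0, -0.001, 0.055, 0]

```text
time: 11.35
tool_pos: [0.6018, -0.0237, 0.2095]
tool_rot: [3.141, -0.0, 3.1]
contact_force: [-0.1, 0.1, -3.3]
opening: 0.014
grip_force: 30.0
```

No contact, and the pins should be 4 mm below the rim. Continue down.

Call:
step_arm:
  plan:
    - [1, 0, 0, 0.004, 0]
    - [1, 0, 0, 0.008, 0]
    - [1, 0, 0, 0.011, 0]
    - [1, 0, 0, 0.013, 0]
    - [1, 0, 0, 0.014, 0]
    - [1, 0, 0, 0.014, 0]

```text
time: 12.1
tool_pos: [0.602, -0.0237, 0.1958]
tool_rot: [3.142, 0.0, 3.1]
contact_force: [0.9, 1.0, -2.4]
opening: 0.0136
grip_force: 30.0
```

Call:
step_arm:
  plan:
    - [1, 0, 0, 0.001, 0]
    - [1, 0, 0, 0.002, 0]
    - [1, 0, 0, 0.002, 0]

```text
time: 12.48
tool_pos: [0.602, -0.0237, 0.1957]
tool_rot: [-3.141, 0.002, 3.1]
contact_force: [-3.5, 0.0, 8.9]
opening: 0.0137
grip_force: 30.0
```

```bash
python3 - <<'E'
from h import *
c=read_camera('side')
save(cv2.resize(c['img'][140:270,235:365],(520,520),interpolation=cv2.INTER_CUBIC),'home')
s=observe();print(s['time'],s['tool_pos'],s['tool_rot'],s['contact_force'],s['torque'])
E
```

```text
12.525 [ 0.6020331  -0.02370613  0.195668  ] [-3.14134309e+00  2.02154959e-03  3.09991291e+00] [-3.80047918  0.84217641  9.97683615] [ 0.07488807  0.73226391 -0.07333114]
```

View pics/home.png

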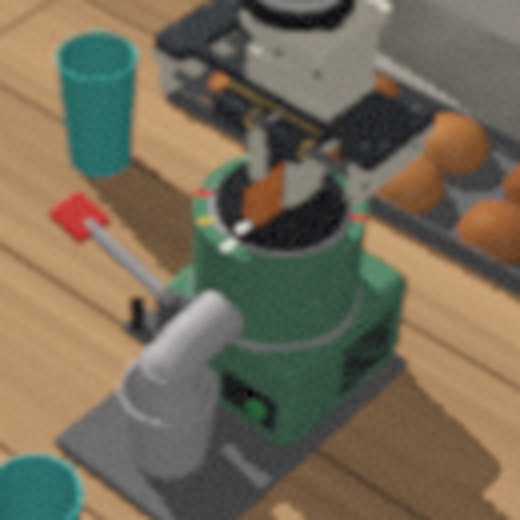

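The picture shows the lid seated flush. Its white line at (245,228) points at the white mark at (230,245), and the seat pushes back with 10 N. Ease the push and twist.

Call:
step_arm:
  plan:
    - [1, 0, 0, -0.001, 0]
    - [1, 0, 0, -0.001, 0.06]
    - [1, 0, 0, -0.001, 0.12]
    - [1, 0, 0, -0.001, 0.18]
    - [1, 0, 0, -0.001, 0.24]
    - [1, 0, 0, -0.001, 0.3]
    - [1, 0, 0, -0.001, 0.36]
    - [1, 0, 0, -0.001, 0.42]
    - [1, 0, 0, -0.001, 0.47]
    - [1, 0, 0, -0.001, 0.5]
    - [1, 0, 0, -0.001, 0.52]
    - [1, 0, 0, -0.001, 0.52]
    - [1, 0, 0, -0.001, 0.52]
  grip_force: 45

```text
time: 14.15
tool_pos: [0.6022, -0.0245, 0.1957]
tool_rot: [-3.141, 0.002, 2.58]
contact_force: [-1.5, -3.1, 5.7]
opening: 0.0139
grip_force: 45.0
```

```bash
python3 - <<'E'
from h import *
c=read_camera('side');t=read_camera('top')
save(np.hstack([cv2.resize(x,(390,390),interpolation=cv2.INTER_CUBIC) for x in (c['img'][165:230,260:325],t['img'][145:210,275:340])]),'turn')
s=observe();print(s['time'],s['tool_pos'],s['tool_rot'],s['contact_force'],s['torque'],s['grip_force'])
for n,x in(('s',c),('t',t)):
  for a in(-.04,-.04-.524): print(n,[np.round(proj(x,[.602-r*np.cos(a),-.0232-r*np.sin(a),z]),1).tolist() for r,z in((.033,.215),(.043,.192),(.056,.186))])
E
```

```text
14.25 [ 0.60223345 -0.02454094  0.19567736] [-3.14114995e+00  2.14767722e-03  2.58009398e+00] [-2.29248359 -3.02088308  5.72381697] [-0.44053936  0.36045089  0.28677007] 45.03476858139038
s [[298.1, 188.4], [295.4, 196.3], [292.2, 200.2]]
s [[294.7, 184.9], [291.0, 191.7], [286.5, 194.1]]
t [[306.5, 183.0], [305.9, 187.9], [305.5, 193.3]]
t [[299.8, 180.8], [297.4, 185.1], [294.5, 189.7]]
```

View pics/turn.png

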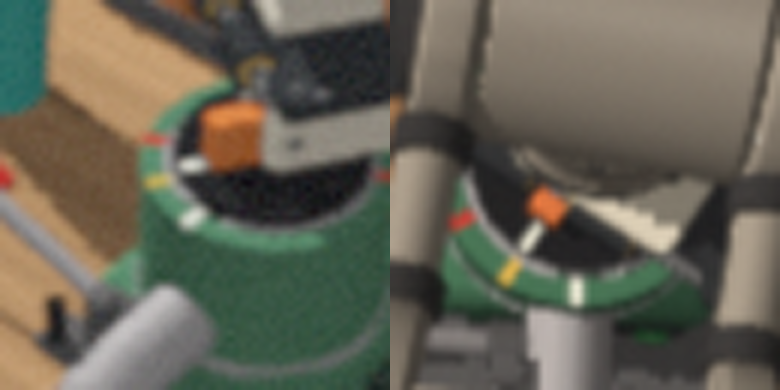

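The picture shows the lid level and its white line at (530,240) pointing straight at the yellow mark at (510,272). The measured 0.29 N m is consistent with the ring's spring plus some friction. Handing in.

```bash
python3 -c "
from cell import *
print(hand_in())"
```

```text
the job is handed in; nothing more can be done
None
```

I swung the lever to its stop and it sprang back to rest. The lid sits home in the throat, turned to the yellow mark and still gripped there against its spring, and I've handed the job in; no verdict came back.

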